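# Pull the fuse carrier and plug in the tester

### The arm

A 7-joint arm with a two-finger parallel gripper is mounted at the origin on the work surface. World frame = base frame: x ahead of the robot, y to its left, z up, the work surface at z = 0. Lengths are in m, angles in degrees, forces in N, time in s.
With the tool pointing down it reaches from about 0.425 to 0.875 m from the base axis. Payload 4.7 kg.
Tool frame: the origin (TCP) lies at the very end of the fingers, on their centre line; the grasp point (between the pads) lies 19 mm behind it; z points along the fingers, y is the direction in which the jaws open and shut (so a half turn about z gives the same grasp; the last joint's range is limited). The gripper opens to 87 mm and grips with 3 to 60 N. Pads are 19 mm wide; open, the fingers measure 117 mm over their backs; the gripper's body (75 mm by 190 mm) begins 51 mm behind the grasp point.
Start: joints at [69.964, 18.392, -4.016, 83.108, 1.295, 78.541, -3.26], TCP at [0.231, -0.607, 0.223] pointing down, gripper open.
Joint ranges: [-163.93, 163.93], [-17.29, 119.83], [-79.2, 71.16], [3.27, 140.29], [-89.18, 269.18], [5.43, 117.66], [-154.24, 154.24]. Speed limits (degrees/s): [147.25, 147.25, 180, 180, 180, 180, 180].

### API

Orientations are given as [roll, pitch, yaw] about the fixed x, y, z axes, in that order (R = Rz(yaw) Ry(pitch) Rx(roll)).
In Python, from cell import monitor, read_camera, camera_info, env, look_for gives the robot as it stands.
- The arm moves only by the tool servo_tool, never from a script. Its argument "commands" is one flat list of numbers, 6 for each row, row after row: the shift along the tool's x, y, z in mm, then the turn, a rotation vector about the tool's x, y, z in degrees. A call has 1 to 10 rows; each row shifts and turns the commanded pose from where the row before left it, along the tool's axes as they then stand; what a row does not reach is not made up. A row lasts 1/10 s, in which the tool goes at most 50 mm and 8.59 degrees, less where a joint would pass 70% of its speed; a pose out of reach is approached as far as the arm can. A call is refused whole if a number of a shift passes 50 or a number of a turn 8.59, either way. A call with a gripper value outside its range is refused whole. "jaw" is the finger opening in mm, from 0 to 87, set as the call begins (left out, the last holds). The fingers move at their own pace and stop on an object; "newtons" is the grip in N (left out, the last holds). Time passes only in rows, so rows that do not move let the fingers close. It gives the time, the measured TCP pose, the force and the opening at its end, in the units of the state.
- monitor.get_obs(): the state, without advancing time (a new reading comes with each control period).
- read_camera(name): name is "scene" or "top"; returns (picture, depth): 480x640x3 uint8, red, green, blue; 480x640 float32, m along the optical axis (not along the pixel's ray), 0 where there is no reading.
- camera_info(name): a dict with "camera_matrix" (3x3 intrinsics, pixels), "R" (3x3) and "t" (3): a world point X has camera coordinates R X + t. Camera axes: x right, y down, z forward; pixel columns grow to the right and rows downward; lengths in m; the calibration is good to about 2 mm. A picture is of the moment at which its call begins. camera_info takes no time and is no camera call.
- env.sign_off(): hands the job in, once; it reports no verdict.
Trained networks look in the newest picture that a camera, given by its name, has taken for a name from the list of things; names that differ only in an ending like _2 or _b are one class to them, and where a whole thing is asked for, a point or a joint stands for the part that bears it (a point fixed in the world has none). Each returns a list of dicts, best first, with "conf" (0 to 1); they miss things now and then, are a little off and sometimes report something else, mostly with a low value. They report only what shows in the picture. A call takes as long as a camera call.
- look_for(camera, label): "box" ([left, top, width, height] in pixels, round what is visible of it).
The state is a dict: "time_s": time; "qpos": joint angles; "joint_velocities": joint speeds; "effort": joint torques, N m; "tool_pos": TCP position; "tool_rot": TCP orientation; "force": force on the tool from outside, world axes, zero at the start; "wrist_torque": the same for the moment, N m; "grip_width": finger opening in m.
Only numpy, scipy, OpenCV 4.12 (cv2) and the standard library are available. Lean on these libraries where they do the work, as an engineer would, in place of code of your own. Each camera call takes 0.05 s, during which the arm holds its last target.

### The job

Make the power unit safe: press its fuse carrier in until it springs out, pull it free and stand it upright on its foot in the open parts tray. Then take the tester from its wooden stand and plug it fully home, upright, into the round test opening on top of the power unit. Let go of everything and leave the wrench, the screwdriver and the bearing block where they are.

Things in the scene. Friction and masses are not known exactly. Their poses are not given: they have to be found in the camera images.
- unit: Power unit: a fixed aluminium box, 110 (own x) by 220 (own y) by 105 mm high, flat on top, with vent slots. Origin: centre of its underside; z up. The rectangular carrier slot (38 x 62 mm) opens upward at its own (0, +50) mm, the test opening at its own (0, -60) mm.
- slot_mouth (a point): Centre of the carrier slot's mouth, level with the unit's top (105 mm above the table); axes as the unit. The slot leaves 1 mm all round the carrier's body. Once sprung, the carrier stands loose with about 54 mm of it in the slot and lifts straight up and out with little force.
- test_opening (a point): Centre of the mouth of the round test opening, level with the unit's top, in a white insert 60 mm square. Bore 13 mm across, 42 mm deep, straight down, with a 3 mm chamfer. Axes as the unit.
- carrier: Fuse carrier, 0.13 to 0.20 kg, 95 mm tall: grey body 36 (own x) by 60 (own y) mm up to 62 mm, above it a black grip 24 (own x) by 50 (own y) mm. Origin: centre of its flat foot; z up. At the start it is latched in the slot, axes as the unit, top 16 mm above the unit's top, foot 79 mm below it; two hidden catches hold it against a spring and pulling does not free it.
- carrier_top (a point): Centre of the grip's flat top, 95 mm above the foot. Pressed straight down 11 to 13 mm (hard stop at 13; 10 to 20 N) the catches give way for good; when the press is taken away a spring lifts the carrier until this top stands about 41 mm above the unit's top.
- tray: Open grey parts tray, fixed, 160 (own x) by 150 (own y) by 35 mm high, walls and floor about 4 mm. Origin: centre of its underside.
- tray_in (a point): Centre of the tray's inner floor.
- stand: Wooden stand for the tester, fixed, 70 x 70 x 46 mm high, with one upright bore (12 mm across) in its middle. Origin: centre of its underside. The tester stands in it at the start.
- tester: Plug-in tester, 60 g, 106 mm long, no cable: steel pin 10 mm across, 36 mm long, pointed; then a round black flange 28 mm across, 5 mm thick; then a round grey grip 20 mm across, 65 mm long. Origin: the pin's tip; z along it towards the grip (up at the start). In the stand, and fully home in the test opening, the flange's underside rests on the top face around the bore.
- tester_flange (a point): Centre of the underside of the tester's flange, 36 mm from the pin's tip. Axes as the tester.
- wrench: Open-ended wrench, 160 mm, lying on the table. Bystander.
- screwdriver: Screwdriver, 190 mm, lying on the table. Bystander.
- bearing_block: Steel bearing block, 60 x 40 x 34 mm, with a black cap. Bystander.

How it is judged:
By the outcome, as a careful person would: the job done as asked, in the order asked, and still so for the second after the job is handed in, with the robot touching nothing.
It also fails if it takes over 64 s, if anything falls off the work surface, if the arm or the gripper's body presses on something with over 40 N, if the wrist force passes 120 N, or if a joint passes its speed limit or range.

## Working session

There is one attempt and no reset: what is moved stays moved. The work goes in short steps, Python scripts to look and compute and a tool call to move; the robot and the scene stay as the last step left them, time stands still between calls to the robot, and variables do not carry over. Pictures are saved under pics/ and viewed, and the job is handed in when it is done.

Besides the shell and the picture viewer there is one more tool, called after ">>>" in YAML: its name, and indented under it one key for each argument. servo_tool: Moves the arm, as the interface text tells. Its arguments: {"type":"object","properties":{"commands":{"type":"array","items":{"type":"number"}},"jaw":{"type":"number"},"newtons":{"type":"number"}},"required":["commands"]}

```bash
ls; mkdir -p pics; python3 - <<'E'
from cell import monitor, read_camera, camera_info, env, look_for
import cv2, numpy as np
for c in ("scene","top"):
    im,d=read_camera(c); cv2.imwrite(f"pics/{c}0.png",im[:,:,::-1]); np.save(f"pics/{c}0.npy",d)
    i=camera_info(c); print(c,np.round(i["camera_matrix"],1).tolist(),np.round(i["R"],3).tolist(),np.round(i["t"],3).tolist())
    for n in ["unit","carrier","tray","stand","tester","wrench","screwdriver","bearing_block"]:
        print(n,[(np.round(r["box"]).tolist(),round(r["conf"],2)) for r in look_for(c,n)][:2])
print(monitor.get_obs())
E
```

```text
pics
scene [[441.7, 0.0, 319.6], [0.0, 441.7, 249.3], [0.0, 0.0, 1.0]] [[-0.154, 0.988, 0.022], [0.628, 0.115, -0.77], [-0.763, -0.105, -0.638]] [0.086, -0.294, 1.336]
unit [([276.0, 208.0, 128.0, 104.0], 0.95)]
carrier [([350.0, 230.0, 35.0, 27.0], 0.91)]
tray [([115.0, 218.0, 112.0, 78.0], 0.65)]
stand [([443.0, 235.0, 35.0, 50.0], 0.84)]
tester [([456.0, 225.0, 18.0, 30.0], 0.58)]
wrench [([274.0, 212.0, 130.0, 102.0], 0.51)]
screwdriver [([136.0, 300.0, 70.0, 85.0], 0.64)]
bearing_block [([382.0, 343.0, 32.0, 36.0], 0.88)]
top [[474.1, 0.0, 320.7], [0.0, 474.1, 238.2], [0.0, 0.0, 1.0]] [[-0.076, -0.997, -0.004], [-0.972, 0.075, -0.222], [0.222, -0.013, -0.975]] [0.036, 0.59, 0.868]
unit [([234.0, 215.0, 123.0, 87.0], 0.57)]
carrier [([252.0, 239.0, 35.0, 26.0], 0.88)]
tray [([424.0, 201.0, 93.0, 94.0], 0.83), ([222.0, 162.0, 28.0, 34.0], 0.62)]
stand [([155.0, 291.0, 42.0, 37.0], 0.75)]
tester [([161.0, 297.0, 21.0, 16.0], 0.53)]
wrench [([286.0, 325.0, 78.0, 36.0], 0.78), ([160.0, 298.0, 24.0, 17.0], 0.39)]
screwdriver [([407.0, 117.0, 12.0, 84.0], 0.55)]
bearing_block [([220.0, 162.0, 27.0, 33.0], 0.82)]
{'time_s': 0.9, 'qpos': array([69.9635379 , 18.39089816, -4.01735797, 83.10559335,  1.2939104 ,
       78.54047136, -3.26106006]), 'joint_velocities': array([-0.10823995, -0.00903449,  0.08288224, -0.11677451,  0.04594164,
       -0.04055359, -0.0292783 ]), 'effort': array([ 3.46935240e-04, -4.91089475e+01, -4.02523633e-01, -3.12764883e+01,
       -6.33599516e-02,  3.36123887e-02,  5.07782420e-05]), 'tool_pos': array([ 0.23129597, -0.60749752,  0.2226155 ]), 'tool_rot': array([1.79991889e+02, 1.15448301e-03, 2.08451321e+01]), 'force': array([ 0.78333925,  0.61438988, -0.00834959]), 'wrist_torque': array([ 0.02996996, -0.00411253,  0.00037424]), 'grip_width': 0.08687231301963756}
```

View pics/scene0.png

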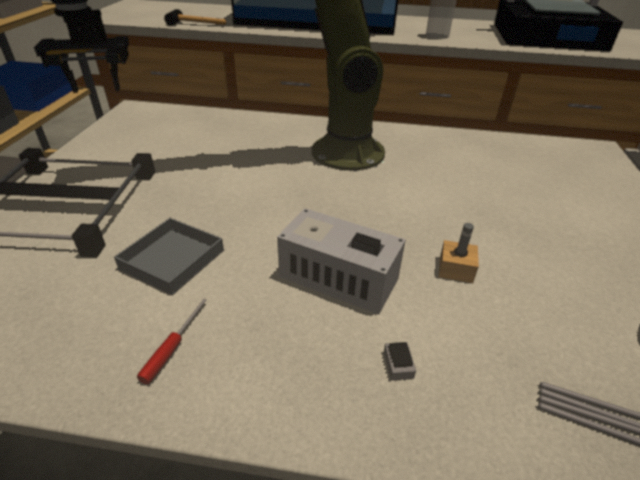

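View pics/top0.png

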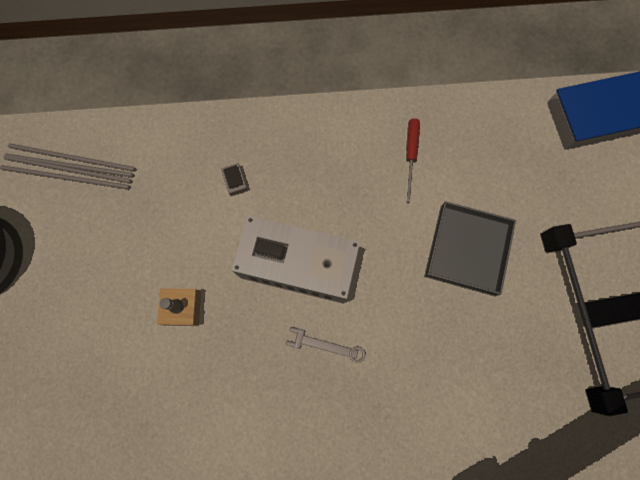

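```bash
cat > h.py <<'E'
import numpy as np, cv2
from cell import camera_info
def world(c,d):
    i=camera_info(c);K=np.array(i["camera_matrix"]);R=np.array(i["R"]);t=np.array(i["t"])
    v,u=np.mgrid[0:d.shape[0],0:d.shape[1]]
    P=np.stack([(u-K[0,2])/K[0,0]*d,(v-K[1,2])/K[1,1]*d,d],-1)
    return (P-t)@R      # R^T (P-t)
def pix2w(c,u,v,z):
    i=camera_info(c);K=np.array(i["camera_matrix"]);R=np.array(i["R"]);t=np.array(i["t"])
    r=R.T@np.linalg.solve(K,[u,v,1]);C=-R.T@t
    return C+r*(z-C[2])/r[2]
def proj(c,X):
    i=camera_info(c);p=np.array(i["camera_matrix"])@(np.array(i["R"])@np.array(X)+np.array(i["t"]));return p[:2]/p[2]
E
python3 - <<'E'
from h import *
for c,boxes in (("top",dict(unit=(225,205,145,105),tray=(415,190,110,115),stand=(150,280,60,55))),("scene",dict(unit=(270,200,145,120),tray=(105,210,130,90),stand=(435,215,50,75)))):
    W=world(c,np.load(f"pics/{c}0.npy"))
    print(c,"table z",np.median(W[330:400,420:520,2] if c=="top" else W[330:400,230:300,2]))
    for n,(l,t,w,h) in boxes.items():
        P=W[t:t+h,l:l+w].reshape(-1,3)
        for lo,hi in dict(unit=[(.098,.112)],tray=[(.028,.042),(-.002,.008)],stand=[(.04,.052),(.125,.14),(.06,.1)])[n] if n in("unit","tray","stand") else []:
            Q=P[(P[:,2]>lo)&(P[:,2]<hi)]
            if len(Q)<4: print(n,lo,len(Q));continue
            r=cv2.minAreaRect((Q[:,:2]*1000).astype(np.float32))
            print(n,lo,len(Q),"z",Q[:,2].mean().round(4),"mean",Q[:,:2].mean(0).round(4),"rect",np.round(r[0],1),np.round(r[1],1),round(r[2],2))
        if n=="unit":
            Q=P[(P[:,2]>.115)&(P[:,2]<.13)]; print("carrier",len(Q),Q.mean(0).round(4),cv2.minAreaRect((Q[:,:2]*1000).astype(np.float32)))
    im=cv2.imread(f"pics/{c}0.png")
    l,t,w,h=boxes["unit"]; a=cv2.resize(im[t:t+h,l:l+w],None,fx=5,fy=5,interpolation=cv2.INTER_CUBIC); cv2.imwrite(f"pics/{c}_u.png",a)
    l,t,w,h=boxes["stand"]; a=cv2.resize(im[t:t+h,l:l+w],None,fx=8,fy=8,interpolation=cv2.INTER_CUBIC); cv2.imwrite(f"pics/{c}_s.png",a)
E
```

```text
top table z 0.0003377318335925473
unit 0.098 6216 z 0.1057 mean [0.5493 0.0368] rect [552.   41.4] [220.4 110.7] 72.0
carrier 360 [0.5666 0.0885 0.1217] ((567.217041015625, 88.65162658691406), (50.06587219238281, 24.436309814453125), 71.86287689208984)
tray 0.028 805 z 0.0336 mean [ 0.556  -0.3169] rect [ 557.8 -314.5] [150.7 162. ] 69.84
tray -0.002 10170 z 0.002 mean [ 0.5634 -0.3181] rect [ 566.7 -324.3] [238.1 253.9] 83.61
stand 0.04 1080 z 0.0472 mean [0.4799 0.2797] rect [481.2 282.8] [71.6 68.5] 85.38
stand 0.125 0
stand 0.06 66 z 0.0788 mean [0.4787 0.2759] rect [479.6 278.5] [10.6 19.8] 69.63
scene table z 0.00010078451201803886
unit 0.098 4122 z 0.1046 mean [0.5634 0.0377] rect [556.   37.9] [220.9 114.6] 71.92
carrier 280 [0.5748 0.0857 0.1202] ((573.0579223632812, 85.32905578613281), (49.876888275146484, 27.41155242919922), 73.06822967529297)
tray 0.028 869 z 0.0328 mean [ 0.5693 -0.3175] rect [ 541.3 -375.8] [276.8 162.8] 70.08
tray -0.002 9087 z 0.0013 mean [ 0.5433 -0.3309] rect [ 533.2 -349.1] [310.9 334.1] 11.68
stand 0.04 724 z 0.0457 mean [0.4925 0.2783] rect [485.3 279.5] [70.8 74.9] 85.39
stand 0.125 0
stand 0.06 169 z 0.0806 mean [0.4919 0.2779] rect [490.8 277.7] [20.4 11.4] 71.75
```

View pics/top_u.png

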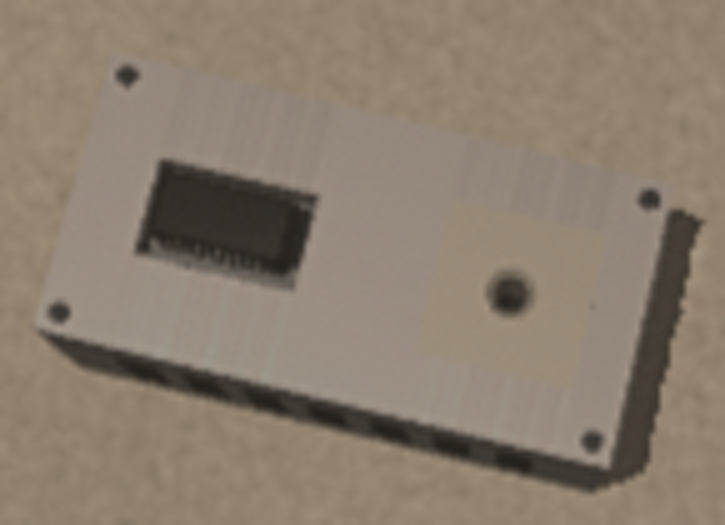

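View pics/top_s.png

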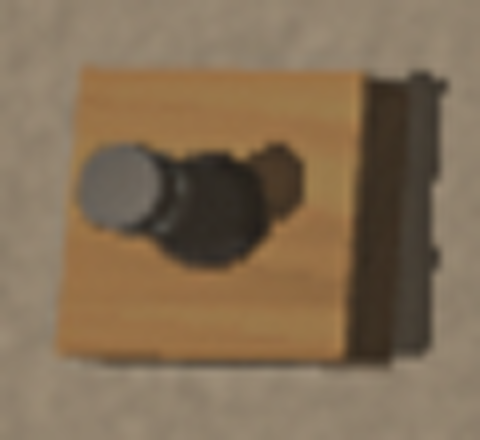

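View pics/scene_u.png

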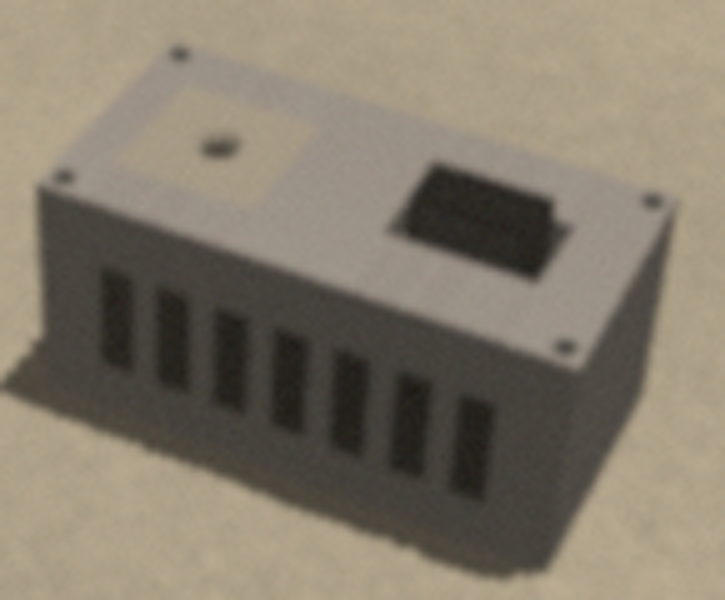

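View pics/scene_s.png

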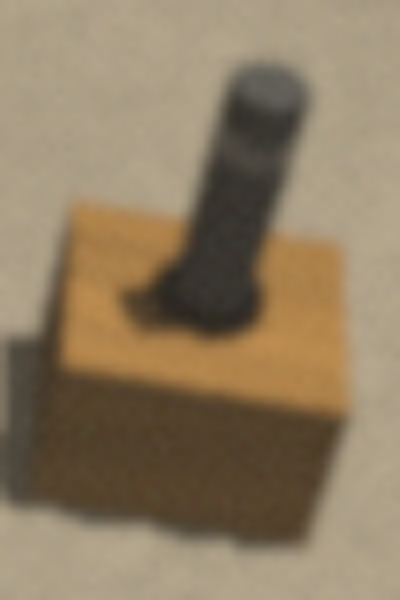

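```bash
cat > plan.py <<'E'
import sys, numpy as np
from cell import monitor
from scipy.spatial.transform import Rotation as Ro
def plan(target, yaw, step=49, turn=8.4, n=None):
    o=monitor.get_obs(); p=np.array(o["tool_pos"])*1e3; R=Ro.from_euler("xyz",o["tool_rot"],degrees=True)
    T=Ro.from_euler("xyz",[180,0,yaw],degrees=True); target=np.array(target)*1e3
    rv=(R.inv()*T).as_rotvec(degrees=True); d=target-p
    N=n or max(1,int(np.ceil(max(np.linalg.norm(d)/step,np.abs(rv).max()/turn))))
    out=[]
    for k in range(N):
        s=np.round(R.inv().apply((target-p)/(N-k)),0 if k<N-1 else 1)
        w=np.round((R.inv()*T).as_rotvec(degrees=True)/(N-k),1)
        p=p+R.apply(s); R=R*Ro.from_rotvec(w,degrees=True); out.append([*s.tolist(),*w.tolist()])
    print("t",round(o["time_s"],2),"pos",np.round(o["tool_pos"],4),"F",np.round(o["force"],1),"w",round(o["grip_width"]*1e3,1),"rows",N)
    for i in range(0,N,10): print(", ".join("%g"%(x+0.0) for r in out[i:i+10] for x in r)); print()
if __name__=="__main__":
    a=list(map(float,sys.argv[1:])); plan(a[:3],a[3],*( [49,8.4,int(a[4])] if len(a)>4 else []))
E
python3 plan.py 0.5695 0.0872 0.17 72
python3 - <<'E'
from h import *
a=pix2w("top",225+(510+.0)/5-.4,205+293/5-.4,.105);b=pix2w("scene",270+220/5-.4,200+146/5-.4,.105);print("hole",a,b)
E
```

```text
t 0.9 pos [ 0.2313 -0.6075  0.2226] F [ 0.8  0.6 -0. ] w 86.9 rows 16
35, -33, 3, 0, 0, -3.2, 37, -31, 3, 0, 0, -3.2, 39, -29, 3, 0, 0, -3.2, 40, -27, 3, 0, 0, -3.2, 42, -24, 3, 0, 0, -3.2, 43, -22, 3, 0, 0, -3.2, 44, -20, 3, 0, 0, -3.2, 45, -17, 4, 0, 0, -3.2, 46, -15, 3, 0, 0, -3.2, 47, -12, 4, 0, 0, -3.2

47, -9, 3, 0, 0, -3.2, 48, -7, 4, 0, 0, -3.2, 48, -4, 3, 0, 0, -3.2, 48, -1, 4, 0, 0, -3.2, 48, 1, 3, 0, 0, -3.2, 48.7, 4.3, 3.5, 0, 0, -3.2

hole [ 0.53387924 -0.01584168  0.105     ] [ 0.5373656  -0.01794941  0.105     ]
```

>>> servo_tool:
  commands: [35,-33,3,0,0,-3.2,37,-31,3,0,0,-3.2,39,-29,3,0,0,-3.2,40,-27,3,0,0,-3.2,42,-24,3,0,0,-3.2,43,-22,3,0,0,-3.2,44,-20,3,0,0,-3.2,45,-17,4,0,0,-3.2,46,-15,3,0,0,-3.2,47,-12,4,0,0,-3.2]
  jaw: 0
  newtons: 20

```text
time_s: 1.9
tool_pos: [0.4432, -0.1712, 0.1909]
tool_rot: [179.9, 0.0, 53.0]
force: [0.9, -0.1, 0.2]
grip_width: 0.0154
```

```bash
python3 plan.py 0.5695 0.0872 0.16 72
```

```text
t 1.9 pos [ 0.4432 -0.1712  0.1909] F [ 0.9 -0.1  0.2] w 15.4 rows 6
47, -9, 5, 0, 0, -3.2, 48, -7, 5, 0, 0, -3.2, 48, -4, 5, 0, 0, -3.2, 48, -1, 5, 0, 0, -3.1, 48, 2, 5, 0, 0, -3.2, 46.9, 3.7, 5.8, 0.1, 0, -3.1
```

>>> servo_tool:
  commands: [47,-9,5,0,0,-3.2,48,-7,5,0,0,-3.2,48,-4,5,0,0,-3.2,48,-1,5,0,0,-3.2,48,2,5,0,0,-3.2,46,4,5,0,0,-3.2,0,0,0,0,0,0,0,0,0,0,0,0]

```text
time_s: 2.7
tool_pos: [0.5689, 0.0858, 0.1601]
tool_rot: [-179.9, -0.0, 72.2]
force: [0.0, -0.6, -0.5]
grip_width: 0.0006
```

```bash
python3 plan.py 0.5695 0.0872 0.13 72; python3 - <<'E'
from cell import read_camera
import cv2,numpy as np
from h import proj
for c in ("scene","top"):
    im,d=read_camera(c); np.save(f"pics/{c}1.npy",d); cv2.imwrite(f"pics/{c}1.png",im[:,:,::-1])
im=cv2.imread("pics/scene1.png");cv2.imwrite("pics/scene1z.png",cv2.resize(im[150:300,260:420],None,fx=4.5,fy=4,interpolation=cv2.INTER_CUBIC))
E
```

```text
t 2.7 pos [0.5689 0.0858 0.1601] F [ 0.  -0.6 -0.5] w 0.6 rows 1
1.5, 0.2, 30.1, -0.1, 0, 0.2
```

View pics/scene1.png

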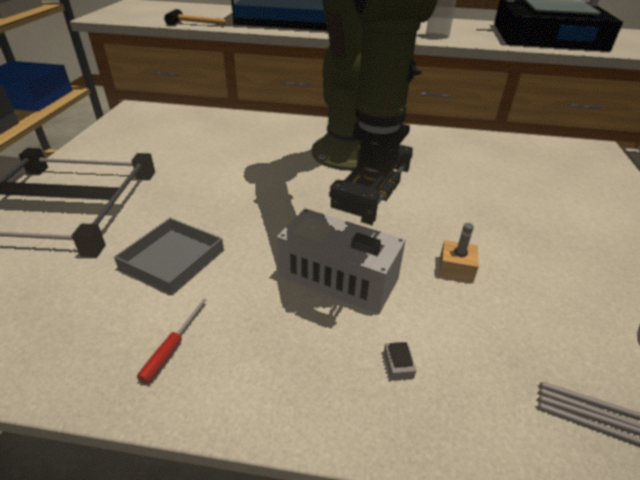

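View pics/top1.png

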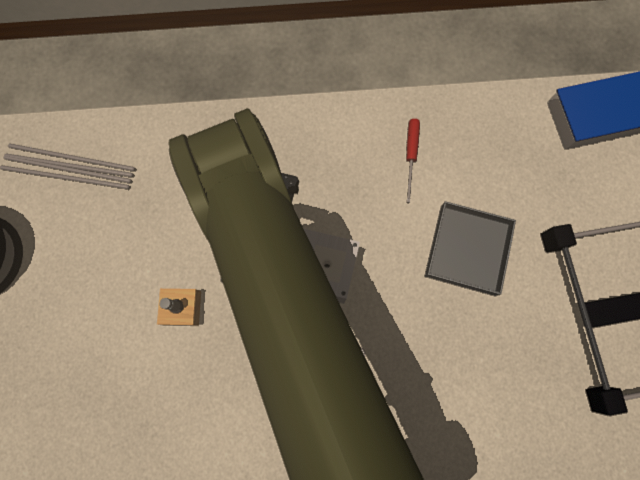

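```bash
python3 - <<'E'
import cv2,numpy as np
from h import *
im=cv2.imread("pics/scene1.png")
u,v=proj("scene",[.5689,.0858,.1601]);print(u,v)
W=world("scene",np.load("pics/scene1.npy"))
P=W[160:260,320:420].reshape(-1,3);Q=P[(P[:,2]>.16)&(P[:,2]<.185)&(abs(P[:,0]-.57)<.05)&(abs(P[:,1]-.086)<.05)]
print(len(Q),Q.mean(0),Q.min(0),Q.max(0))
z=cv2.resize(im[170:270,310:430],None,fx=6,fy=6,interpolation=cv2.INTER_CUBIC)
z=cv2.convertScaleAbs(z,alpha=2.2)
cv2.circle(z,(int((u-310+.5)*6),int((v-170+.5)*6)),3,(0,0,255),-1)
cv2.imwrite("pics/s1z.png",z)
E
```

```text
368.2564037254324 221.00826000136266
79 [0.57772129 0.08513302 0.16715521] [0.56562493 0.07237254 0.16001561] [0.5838855  0.09796053 0.18357769]
```

View pics/s1z.png

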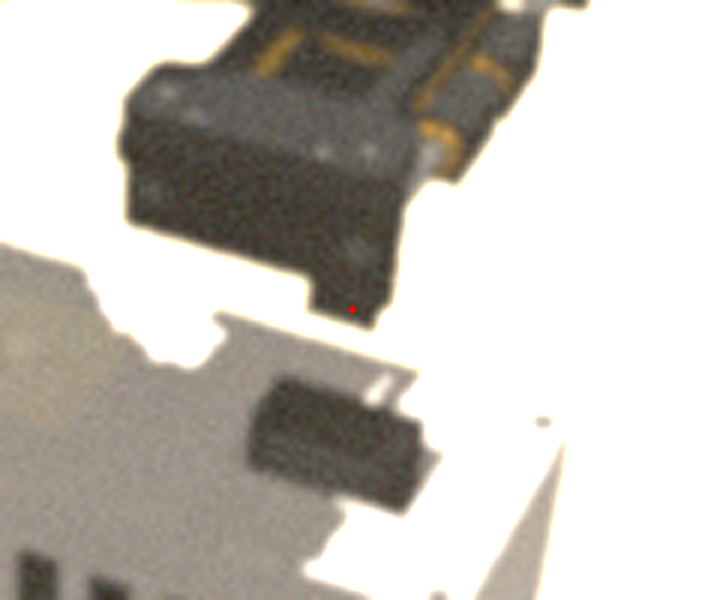

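>>> servo_tool:
  commands: [1.5,0,15,0,0,0,0,0,15,0,0,0,0,0,8,0,0,0,0,0,4,0,0,0,0,0,4,0,0,0,0,0,3,0,0,0]

```text
time_s: 3.4
tool_pos: [0.57, 0.0849, 0.1125]
tool_rot: [179.9, 0.1, 72.0]
force: [-2.8, -2.3, 9.6]
grip_width: 0.0005
```

>>> servo_tool:
  commands: [0,0,1,0,0,0,0,0,1,0,0,0,0,0,1,0,0,0]

```text
time_s: 3.7
tool_pos: [0.5701, 0.0849, 0.1098]
tool_rot: [179.9, 0.1, 72.0]
force: [-2.8, -1.3, 9.8]
grip_width: 0.0006
```

>>> servo_tool:
  commands: [0,0,1,0,0,0,0,0,1,0,0,0]

```text
time_s: 3.9
tool_pos: [0.5701, 0.0849, 0.1086]
tool_rot: [179.9, 0.1, 72.0]
force: [-6.2, -3.0, 19.0]
grip_width: 0.0001
```

>>> servo_tool:
  commands: [0,0,0.7,0,0,0,0,0,0,0,0,0]

```text
time_s: 4.1
tool_pos: [0.5701, 0.0849, 0.1086]
tool_rot: [179.9, 0.1, 72.0]
force: [-6.1, -2.6, 18.3]
grip_width: 0.0008
```

>>> servo_tool:
  commands: [0,0,-5,0,0,0,0,0,-15,0,0,0,0,0,-25,0,0,0,0,0,-25,0,0,0]
  jaw: 75

```text
time_s: 4.5
tool_pos: [0.5691, 0.0859, 0.1764]
tool_rot: [-179.9, -0.0, 72.0]
force: [0.4, -0.1, 0.0]
grip_width: 0.0249
```

```bash
python3 - <<'E'
import cv2,numpy as np
from h import *
from cell import read_camera
im,d=read_camera("scene");im=im[:,:,::-1].copy();W=world("scene",d)
P=W[190:300,320:420].reshape(-1,3);Q=P[(P[:,2]>.139)&(P[:,2]<.152)&(abs(P[:,0]-.57)<.05)&(abs(P[:,1]-.086)<.05)]
print(len(Q),Q.mean(0),cv2.minAreaRect((Q[:,:2]*1000).astype(np.float32)))
z=cv2.resize(im[160:270,310:430],None,fx=5,fy=5,interpolation=cv2.INTER_CUBIC)
cv2.imwrite("pics/s2z.png",cv2.convertScaleAbs(z,alpha=2))
E
python3 plan.py .5695 .086 .117 72
```

```text
299 [0.57507766 0.08575183 0.14470507] ((572.0856323242188, 85.77017974853516), (49.20875549316406, 27.384490966796875), 72.20304107666016)
t 4.55 pos [0.5718 0.0867 0.1812] F [1.7 0.4 2.5] w 28.4 rows 2
-1, -1, 32, 0.2, -0.1, 0, -0.4, -1.2, 32.2, 0.1, -0.1, 0.1
```

View pics/s2z.png

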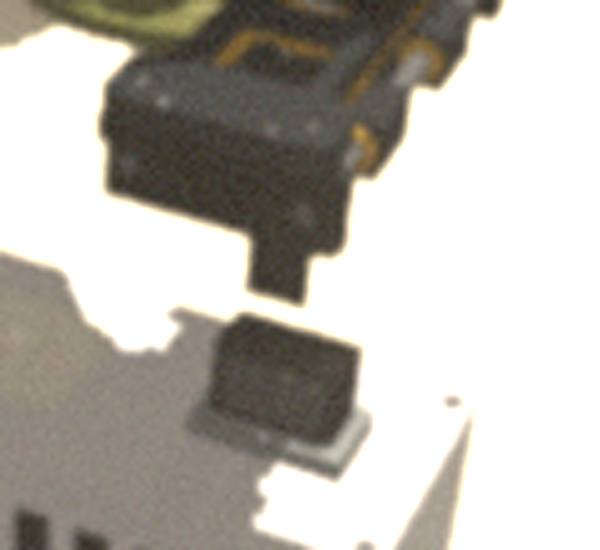

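>>> servo_tool:
  commands: [0,0,0,0,0,0,0,0,0,0,0,0,0,0,0,0,0,0,0,0,0,0,0,0,0,0,0,0,0,0]

```text
time_s: 5.05
tool_pos: [0.5692, 0.0858, 0.1751]
tool_rot: [-179.9, 0.0, 72.0]
force: [0.0, 1.2, 0.6]
grip_width: 0.0685
```

```bash
python3 plan.py .5698 .0867 .117 72
```

```text
t 5.05 pos [0.5692 0.0858 0.1751] F [0.  1.2 0.6] w 68.5 rows 2
1, 0, 29, 0, 0, 0, 0.1, 0.4, 29.1, -0.1, 0, 0
```

>>> servo_tool:
  commands: [1,0,20,0,0,0,0,0,20,0,0,0,0,0,17,0,0,0,0,0,0,0,0,0]

```text
time_s: 5.45
tool_pos: [0.5679, 0.0863, 0.1161]
tool_rot: [-179.7, 0.1, 72.1]
force: [-0.3, -0.6, -0.4]
grip_width: 0.0747
```

>>> servo_tool:
  commands: [0,0,0,0,0,0,0,0,0,0,0,0,0,0,0,0,0,0,0,0,0,0,0,0,0,0,0,0,0,0,0,0,0,0,0,0,0,0,0,0,0,0,0,0,0,0,0,0]
  jaw: 15
  newtons: 20

```text
time_s: 6.25
tool_pos: [0.5699, 0.0868, 0.1189]
tool_rot: [180.0, 0.0, 72.0]
force: [-0.2, -0.8, 0.7]
grip_width: 0.0235
```

>>> servo_tool:
  commands: [0,0,-10,0,0,0,0,0,-10,0,0,0,0,0,-15,0,0,0,0,0,-20,0,0,0,0,0,-30,0,0,0,0,0,0,0,0,0]

```text
time_s: 6.85
tool_pos: [0.5727, 0.0878, 0.2093]
tool_rot: [179.5, -0.2, 72.1]
force: [0.1, -0.1, -1.3]
grip_width: 0.0241
```

```bash
python3 plan.py .560 -.316 .18 72; python3 - <<'E'
import cv2,numpy as np
from h import *
W=world("scene",np.load("pics/scene0.npy"))
P=W[210:300,105:235].reshape(-1,3);Q=P[(P[:,2]>.03)&(P[:,2]<.04)&(P[:,1]>-.43)&(P[:,0]<.67)&(P[:,0]>.43)]
print(cv2.minAreaRect((Q[:,:2]*1000).astype(np.float32)))
from cell import read_camera
im,d=read_camera("scene");im=im[:,:,::-1].copy()
cv2.imwrite("pics/s3.png",im)
E
```

```text
t 6.85 pos [0.5727 0.0878 0.2093] F [ 0.1 -0.1 -1.3] w 24.1 rows 9
-43, 12, 3, 0.1, 0, 0, -43, 13, 3, 0, 0, 0, -43, 12, 3, 0.1, 0, 0, -43, 13, 3, 0, 0, 0, -43, 12, 3, 0.1, 0, 0, -43, 13, 3, 0, 0, 0, -43, 12, 4, 0.1, -0.1, 0, -44, 13, 3, 0, 0, 0, -43.2, 12.2, 3.7, 0.1, -0.1, 0.1

((562.140625, -318.1129455566406), (154.30099487304688, 162.8149871826172), 69.9466323852539)
```

View pics/s3.png

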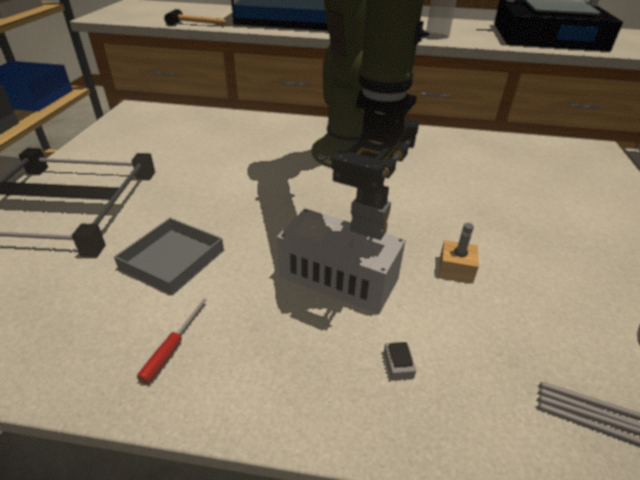

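The carrier (pixel ~(370,218)) is held upright and clear of the slot; the next move goes to the tray.

>>> servo_tool:
  commands: [-20,6,0,0,0,0,-35,10,0,0,0,0,-43,12,0,0,0,0,-43,13,0,0,0,0,-43,12,0,0,0,0,-43,13,0,0,0,0,-43,12,0,0,0,0,-43,13,0,0,0,0,-43,12,0,0,0,0,-25,7,0,0,0,0]

```text
time_s: 7.9
tool_pos: [0.5549, -0.3146, 0.2025]
tool_rot: [-179.9, 0.1, 71.8]
force: [-0.1, -0.5, -1.8]
grip_width: 0.0236
```

```bash
python3 plan.py .560 -.316 .085 72
```

```text
t 7.9 pos [ 0.5549 -0.3146  0.2025] F [-0.1 -0.5 -1.8] w 23.6 rows 3
0, 2, 39, 0, 0, -0.1, 0, 2, 39, -0.1, 0.1, -0.1, 0.5, 1.4, 39.5, 0, 0, 0
```

>>> servo_tool:
  commands: [0,2,20,0,0,0,0,2,35,0,0,0,0,1,35,0,0,0,0,0,18,0,0,0,0,0,8,0,0,0,0,0,4,0,0,0,0,0,3,0,0,0,0,0,2,0,0,0,0,0,2,0,0,0,0,0,0,0,0,0]

```text
time_s: 8.9
tool_pos: [0.5621, -0.3113, 0.0773]
tool_rot: [180.0, 0.0, 72.0]
force: [0.3, -0.5, -1.9]
grip_width: 0.0239
```

```bash
python3 plan.py .560 -.316 .073 72; python3 - <<'E'
import cv2,numpy as np
from cell import read_camera
im,d=read_camera("scene");im=im[:,:,::-1].copy()
cv2.imwrite("pics/s4.png",cv2.resize(im[130:300,90:250],None,fx=3.5,fy=3.5,interpolation=cv2.INTER_CUBIC))
E
```

```text
t 8.9 pos [ 0.5621 -0.3113  0.0773] F [ 0.3 -0.5 -1.9] w 23.9 rows 1
-5.1, -0.5, 4.3, 0, 0, 0
```

View pics/s4.png

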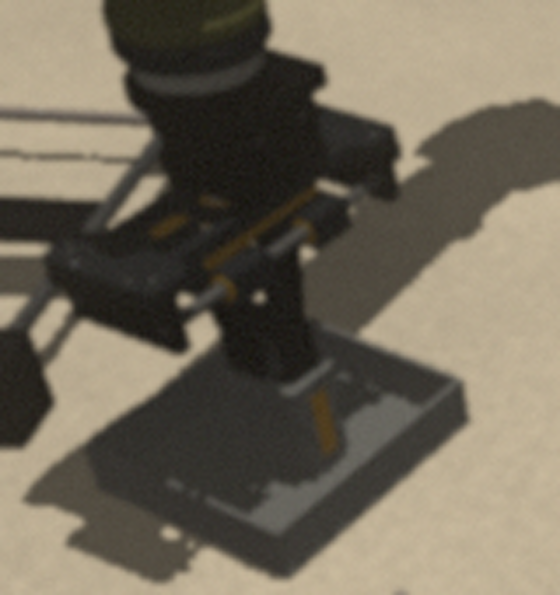

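>>> servo_tool:
  commands: [-3,0,1.5,0,0,0,0,0,1,0,0,0,0,0,1,0,0,0,0,0,0,0,0,0]

```text
time_s: 9.35
tool_pos: [0.5608, -0.3139, 0.0731]
tool_rot: [-180.0, -0.0, 72.0]
force: [-0.2, 0.3, -2.2]
grip_width: 0.024
```

>>> servo_tool:
  commands: [0,0,1,0,0,0,0,0,0,0,0,0]

```text
time_s: 9.55
tool_pos: [0.5609, -0.3138, 0.0722]
tool_rot: [-180.0, 0.0, 72.1]
force: [0.2, -0.6, -1.1]
grip_width: 0.0233
```

>>> servo_tool:
  commands: [0,0,1,0,0,0,0,0,0,0,0,0]

```text
time_s: 9.75
tool_pos: [0.5611, -0.3139, 0.0719]
tool_rot: [180.0, 0.0, 72.1]
force: [-0.1, 0.9, 2.2]
grip_width: 0.0239
```

>>> servo_tool:
  commands: [0,0,-0.5,0,0,0,0,0,0,0,0,0,0,0,0,0,0,0,0,0,0,0,0,0,0,0,0,0,0,0,0,0,0,0,0,0]
  jaw: 60

```text
time_s: 10.35
tool_pos: [0.5609, -0.314, 0.0718]
tool_rot: [180.0, 0.0, 72.0]
force: [0.6, -0.2, -0.7]
grip_width: 0.0578
```

>>> servo_tool:
  commands: [0,0,-10,0,0,0,0,0,-25,0,0,0,0,0,-40,0,0,0,0,0,-45,0,0,0]

```text
time_s: 10.75
tool_pos: [0.5602, -0.3135, 0.1927]
tool_rot: [-179.9, -0.0, 72.1]
force: [0.0, -0.5, 0.0]
grip_width: 0.0599
```

```bash
python3 plan.py .483 .281 .17 55; python3 - <<'E'
import cv2,numpy as np
from cell import read_camera
im,d=read_camera("scene");im=im[:,:,::-1].copy()
cv2.imwrite("pics/s5.png",cv2.resize(im[130:300,90:250],None,fx=3.5,fy=3.5,interpolation=cv2.INTER_CUBIC))
from h import *
# tester from first pics: flange centre and grip top in both views
for c,(l,t),f,g in (("top",(150,280),(210,210),(120,186)),("scene",(435,215),(212,296),(270,85))):
    print(c,pix2w(c,l+(f[0]+.0)/8-.45,t+f[1]/8-.45,.051)*1e3,pix2w(c,l+g[0]/8-.45,t+g[1]/8-.45,.116)*1e3)
E
```

```text
t 10.75 pos [ 0.5602 -0.3135  0.1927] F [ 0.  -0.5  0. ] w 59.9 rows 13
42, -20, 2, 0, 0, 1.3, 41, -21, 2, 0, 0, 1.3, 41, -22, 2, 0, 0, 1.3, 40, -22, 2, 0, 0, 1.3, 40, -23, 2, 0, 0, 1.3, 39, -24, 2, 0, 0, 1.3, 39, -25, 2, 0, 0, 1.3, 38, -26, 2, 0, 0, 1.3, 37, -27, 1, 0, 0, 1.3, 37, -28, 2, 0, 0, 1.3

36, -29, 1, 0, 0, 1.4, 35, -29, 2, -0.1, 0, 1.3, 35.1, -30.6, 1.4, 0, 0, 1.4

top [481.83467354 281.90116995  51.        ] [481.91184932 282.66364259 116.        ]
scene [487.670816 279.904521  51.      ] [485.02194492 279.61282667 116.        ]
```

View pics/s5.png

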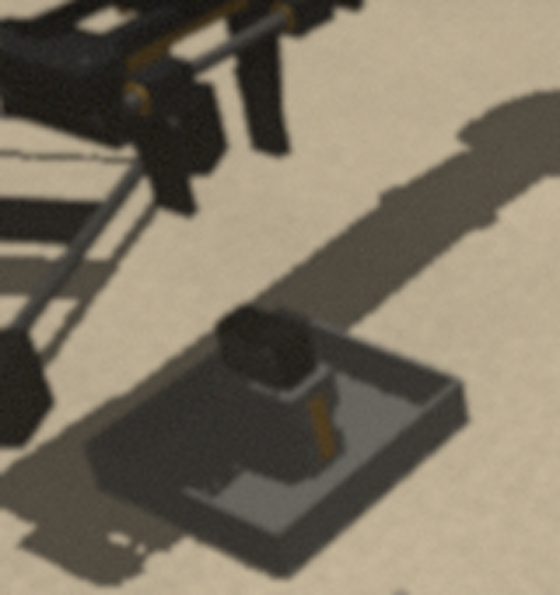

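```bash
python3 plan.py .4835 .281 .16 72 14; python3 -c "
from cell import monitor
print(monitor.get_obs()['qpos'])"
```

```text
t 10.8 pos [ 0.5645 -0.3153  0.2027] F [ 2.7 -1.   6.4] w 60.0 rows 14
39, -19, 3, 0, 0, 0, 39, -19, 3, 0.1, 0, 0, 39, -19, 3, 0, 0, 0, 39, -19, 3, 0.1, 0, 0, 39, -19, 3, 0, 0, 0, 39, -18, 3, 0.1, 0, 0, 39, -19, 3, 0, 0, 0, 38, -18, 3, 0.1, 0, 0, 39, -19, 3, 0, 0, 0, 38, -18, 2, 0.1, 0, 0

39, -19, 3, 0, 0, 0, 38, -18, 2, 0.1, 0.1, 0, 39, -19, 3, 0, 0, 0, 38.4, -18.1, 2.6, 0.1, 0.1, 0

[ 49.98077916  20.48669941 -29.68287231  85.11159617  10.38099119
  76.41599751   1.58764646]
```

>>> servo_tool:
  commands: [39,-19,3,0,0,0,39,-19,3,0,0,0,39,-19,3,0,0,0,39,-19,3,0,0,0,39,-19,3,0,0,0,39,-18,3,0,0,0,39,-19,3,0,0,0,38,-18,3,0,0,0,39,-19,3,0,0,0,38,-18,2,0,0,0]
  jaw: 60

```text
time_s: 11.8
tool_pos: [0.5023, 0.1146, 0.1635]
tool_rot: [179.9, 0.0, 72.1]
force: [0.3, 0.5, 0.7]
grip_width: 0.0602
```

```bash
python3 plan.py .4835 .281 .16 72
```

```text
t 11.8 pos [0.5023 0.1146 0.1635] F [0.3 0.5 0.7] w 60.2 rows 4
38, -17, 1, 0, 0, 0, 38, -17, 1, 0, 0, 0, 38, -18, 1, 0, 0, 0, 38.5, -17.2, 0.4, 0.1, 0, 0.1
```

>>> servo_tool:
  commands: [38,-17,0,0,0,0,38,-17,0,0,0,0,38,-17,0,0,0,0,35,-17,0,0,0,0,0,0,0,0,0,0,0,0,0,0,0,0]

```text
time_s: 12.4
tool_pos: [0.4835, 0.2767, 0.1633]
tool_rot: [180.0, -0.0, 72.2]
force: [-0.6, -0.4, 0.8]
grip_width: 0.0597
```

```bash
python3 plan.py .4835 .281 .07 72;  python3 - <<'E'
import cv2,numpy as np
from cell import read_camera
for c,(l,t) in (("scene",(400,150)),("top",(90,210))):
    im,d=read_camera(c);im=im[:,:,::-1].copy();cv2.imwrite(f"pics/{c}6.png",cv2.resize(im[t:t+150,l:l+150],None,fx=3.5,fy=3.5,interpolation=cv2.INTER_CUBIC))
E
```

```text
t 12.4 pos [0.4835 0.2767 0.1633] F [-0.6 -0.4  0.8] w 59.7 rows 2
2, -1, 47, 0, 0, 0.1, 2.1, -0.4, 46.3, 0, 0, 0.1
```

View pics/scene6.png

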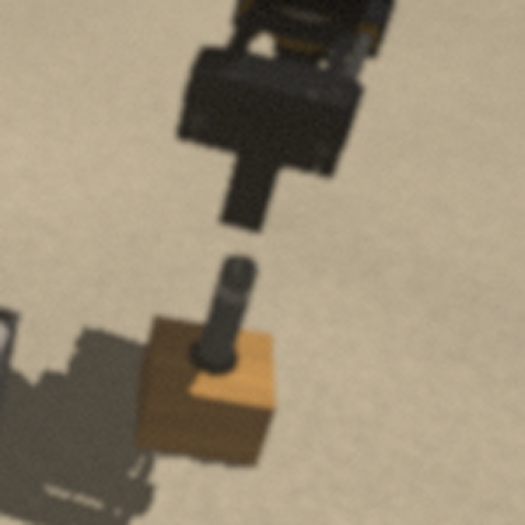

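View pics/top6.png

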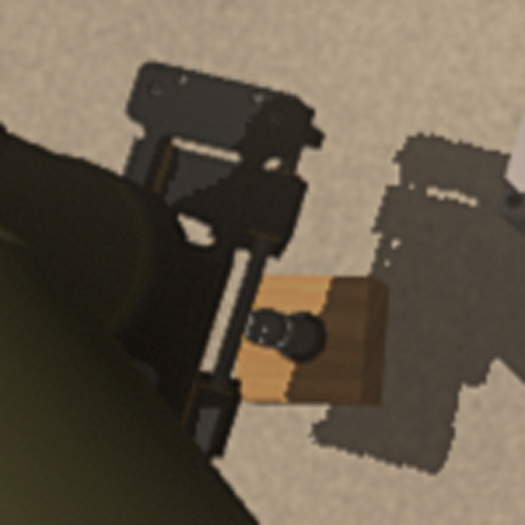

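>>> servo_tool:
  commands: [3,-1,30,0,0,0,1,0,40,0,0,0,0,0,20,0,0,0,0,0,9,0,0,0,0,0,0,0,0,0]

```text
time_s: 13.0
tool_pos: [0.4842, 0.2779, 0.063]
tool_rot: [-179.9, 0.1, 71.9]
force: [-0.0, -1.2, -0.3]
grip_width: 0.0601
```

>>> servo_tool:
  commands: [0,0,0,0,0,0,0,0,0,0,0,0,0,0,0,0,0,0,0,0,0,0,0,0,0,0,0,0,0,0,0,0,0,0,0,0,0,0,0,0,0,0]
  jaw: 10
  newtons: 20

```text
time_s: 13.7
tool_pos: [0.4841, 0.2797, 0.0639]
tool_rot: [-180.0, 0.0, 72.1]
force: [-0.3, -0.1, 1.7]
grip_width: 0.0195
```

>>> servo_tool:
  commands: [0,0,-8,0,0,0,0,0,-15,0,0,0,0,0,-25,0,0,0,0,0,-35,0,0,0,0,0,-35,0,0,0,0,0,-8,0,0,0,0,0,0,0,0,0]

```text
time_s: 14.4
tool_pos: [0.4852, 0.2803, 0.1922]
tool_rot: [179.8, -0.1, 72.0]
force: [0.4, -0.0, -0.9]
grip_width: 0.0196
```

```bash
python3 plan.py .5355 -.0172 .19 72
```

```text
t 14.4 pos [0.4852 0.2803 0.1922] F [ 0.4 -0.  -0.9] w 19.6 rows 7
-38, 20, 0, 0, 0, 0, -38, 20, 0, 0, 0, 0, -38, 20, 0, 0, 0, 0, -38, 20, 1, 0.1, 0, 0, -38, 20, 0, 0, 0, 0, -39, 20, 1, 0.1, -0.1, 0, -38.5, 19.6, 0.1, 0, 0, 0
```

>>> servo_tool:
  commands: [-20,10,0,0,0,0,-38,20,0,0,0,0,-38,20,0,0,0,0,-38,20,0,0,0,0,-38,20,0,0,0,0,-38,20,0,0,0,0,-38,20,0,0,0,0,-19,10,0,0,0,0,0,0,0,0,0,0,0,0,0,0,0,0]

```text
time_s: 15.4
tool_pos: [0.5341, -0.0174, 0.1885]
tool_rot: [-179.8, -0.0, 72.0]
force: [-0.7, 1.5, 0.3]
grip_width: 0.0196
```

```bash
python3 plan.py .5355 -.0172 .175 72;  python3 - <<'E'
import cv2,numpy as np
from cell import read_camera
for c,(l,t) in (("scene",(250,140)),("top",(250,180))):
    im,d=read_camera(c);np.save(f"pics/{c}7.npy",d);im=im[:,:,::-1].copy();cv2.imwrite(f"pics/{c}7.png",im);cv2.imwrite(f"pics/{c}7z.png",cv2.convertScaleAbs(cv2.resize(im[t:t+120,l:l+140],None,fx=5,fy=5,interpolation=cv2.INTER_CUBIC),alpha=1.8))
E
```

```text
t 15.4 pos [ 0.5341 -0.0174  0.1885] F [-0.7  1.5  0.3] w 19.6 rows 1
0.6, 1.3, 13.5, -0.2, 0, 0
```

View pics/scene7z.png

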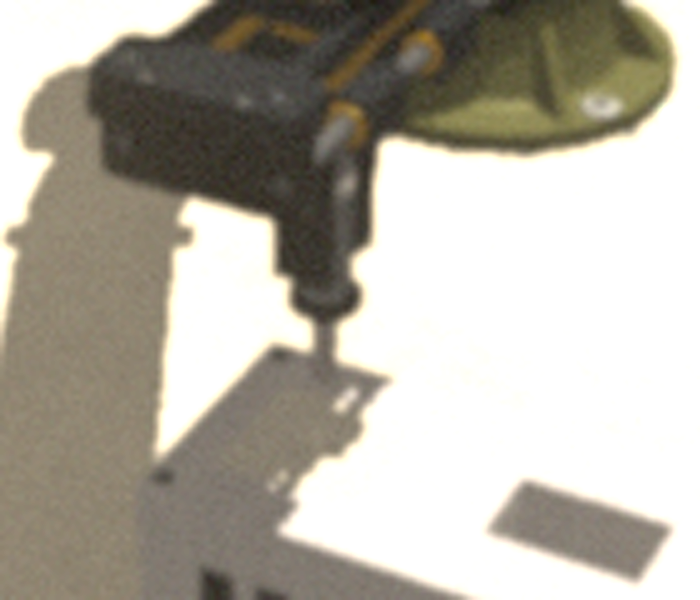

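View pics/top7z.png

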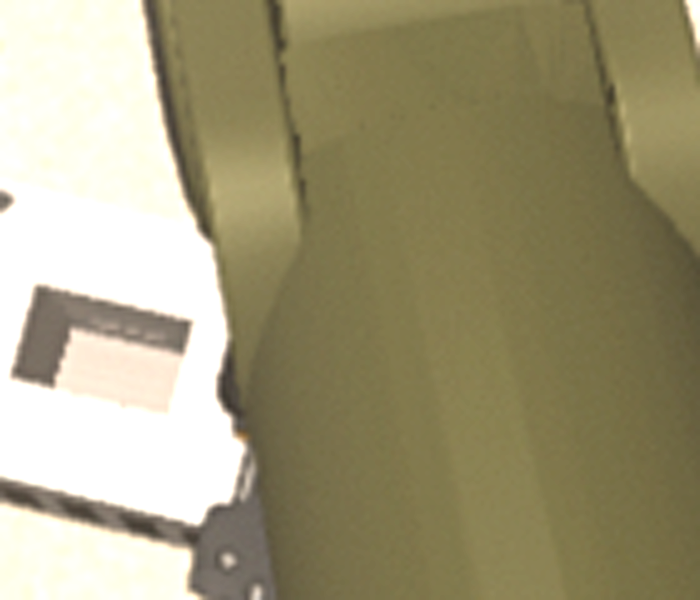

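```bash
python3 - <<'E'
from h import *
im=cv2.imread("pics/scene7.png")
z=cv2.convertScaleAbs(cv2.resize(im[180:250,285:355],None,fx=10,fy=10,interpolation=cv2.INTER_CUBIC),alpha=1.8)
f=(.5341,-.0174)
for zz,col in ((.1345,(0,0,255)),(.1705,(0,255,0)),(.105,(255,0,0))):
    u,v=proj("scene",[*f,zz]);print(zz,u,v);cv2.circle(z,(int((u-285+.5)*10),int((v-180+.5)*10)),3,col,-1)
cv2.circle(z,(int((313.6-285+.5)*10),int((228.8-180+.5)*10)),4,(255,0,255),1)
cv2.imwrite("pics/s7zz.png",z)
E
```

```text
0.1345 314.36829483762284 215.49034697509956
0.1705 314.646590657851 199.6516321735113
0.105 314.1512789468441 227.84142288647337
```

View pics/s7zz.png

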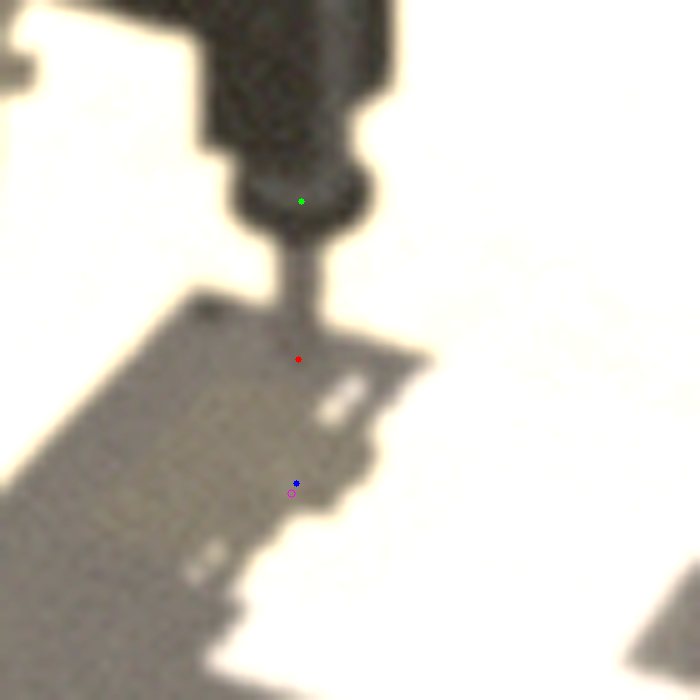

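```bash
python3 plan.py .5362 -.0177 .16 72
```

```text
t 15.5 pos [ 0.5344 -0.0158  0.1892] F [-0.1  0.  -0.5] w 19.7 rows 1
-1.3, 2.3, 29.1, -0.1, 0, 0.2
```

>>> servo_tool:
  commands: [-1,2,10,0,0,0,0,0,12,0,0,0,0,0,5,0,0,0,0,0,0,0,0,0,0,0,0,0,0,0]

```text
time_s: 16.0
tool_pos: [0.5365, -0.0189, 0.1626]
tool_rot: [-180.0, 0.0, 72.1]
force: [-0.1, 0.7, 0.1]
grip_width: 0.0196
```

```bash
python3 plan.py .5362 -.0177 .155 72;  python3 - <<'E'
import cv2,numpy as np
from cell import read_camera
im,d=read_camera("scene");im=im[:,:,::-1].copy();z=cv2.convertScaleAbs(cv2.resize(im[180:250,285:355],None,fx=10,fy=10,interpolation=cv2.INTER_CUBIC),alpha=2.2)
cv2.circle(z,(int((313.6-285+.5)*10),int((228.8-180+.5)*10)),4,(255,0,255),1)
cv2.imwrite("pics/s8.png",z)
E
```

```text
t 16.0 pos [ 0.5365 -0.0189  0.1626] F [-0.1  0.7  0.1] w 19.6 rows 1
1.1, -0.7, 7.6, 0, 0, 0.1
```

View pics/s8.png

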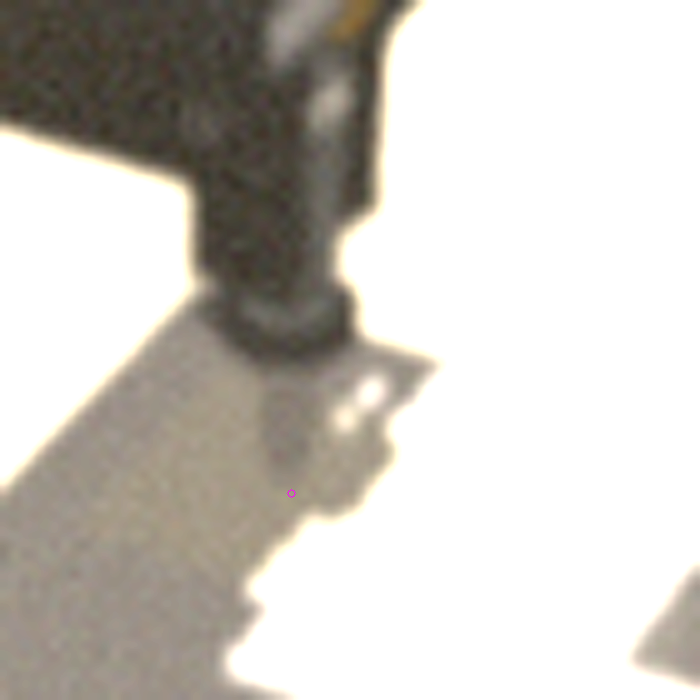

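>>> servo_tool:
  commands: [0.7,0,3,0,0,0,0,0,3,0,0,0,0,0,3,0,0,0,0,0,0,0,0,0]

```text
time_s: 16.45
tool_pos: [0.5365, -0.0185, 0.1533]
tool_rot: [-179.9, 0.0, 72.0]
force: [-0.6, 0.3, -0.4]
grip_width: 0.0194
```

>>> servo_tool:
  commands: [0,0,3,0,0,0,0,0,3,0,0,0,0,0,3,0,0,0,0,0,0,0,0,0]

```text
time_s: 16.85
tool_pos: [0.5366, -0.0185, 0.1442]
tool_rot: [-180.0, 0.0, 72.0]
force: [-0.2, -1.2, -0.6]
grip_width: 0.0195
```

>>> servo_tool:
  commands: [0,0,4,0,0,0,0,0,4,0,0,0,0,0,4,0,0,0,0,0,4,0,0,0,0,0,2,0,0,0,0,0,0,0,0,0]

```text
time_s: 17.45
tool_pos: [0.5368, -0.0184, 0.1264]
tool_rot: [-180.0, -0.0, 72.0]
force: [-0.9, 0.8, -0.7]
grip_width: 0.0194
```

>>> servo_tool:
  commands: [0,0,1.5,0,0,0,0,0,1,0,0,0,0,0,1,0,0,0,0,0,0,0,0,0]

```text
time_s: 17.85
tool_pos: [0.5368, -0.0185, 0.1232]
tool_rot: [-180.0, 0.0, 72.0]
force: [-0.8, -0.7, -0.5]
grip_width: 0.0196
```

>>> servo_tool:
  commands: [0,0,1,0,0,0,0,0,1,0,0,0,0,0,0,0,0,0]

```text
time_s: 18.15
tool_pos: [0.5369, -0.0185, 0.1229]
tool_rot: [180.0, 0.1, 72.0]
force: [-6.1, -0.2, 10.2]
grip_width: 0.0196
```

>>> servo_tool:
  commands: [0,0,-1,0,0,0,0,0,0,0,0,0,0,0,0,0,0,0,0,0,0,0,0,0,0,0,0,0,0,0,0,0,0,0,0,0,0,0,0,0,0,0]
  jaw: 60

```text
time_s: 18.85
tool_pos: [0.5368, -0.0184, 0.1222]
tool_rot: [-180.0, 0.0, 72.0]
force: [0.5, 0.8, 0.4]
grip_width: 0.0586
```

>>> servo_tool:
  commands: [0,0,-10,0,0,0,0,0,-25,0,0,0,0,0,-40,0,0,0,0,0,-45,0,0,0,0,0,-20,0,0,0]

```text
time_s: 19.35
tool_pos: [0.5386, -0.018, 0.2675]
tool_rot: [179.6, -0.1, 72.1]
force: [0.6, 0.9, 0.2]
grip_width: 0.0602
```

>>> servo_tool:
  commands: [30,-15,0,0,0,0,40,-20,0,0,0,0,40,-20,0,0,0,0,40,-20,0,0,0,0,40,-20,0,0,0,0,20,-10,0,0,0,0,0,0,0,0,0,0,0,0,0,0,0,0]

```text
time_s: 20.15
tool_pos: [0.5018, 0.2136, 0.2628]
tool_rot: [180.0, 0.0, 72.1]
force: [-0.2, -0.8, -0.0]
grip_width: 0.0601
```

```bash
python3 - <<'E'
import cv2,numpy as np
from h import *
from cell import read_camera,monitor
for c in("scene","top"):
    im,d=read_camera(c);im=im[:,:,::-1].copy();cv2.imwrite(f"pics/{c}9.png",im)
    W=world(c,d).reshape(-1,3)
    for n,m,lo,hi in (("tester grip",(.536,-.018),.13,.18),("tester top",(.536,-.018),.165,.185),("carrier top",(.561,-.314),.092,.106)):
        Q=W[(np.hypot(W[:,0]-m[0],W[:,1]-m[1])<.045)&(W[:,2]>lo)&(W[:,2]<hi)]
        print(c,n,len(Q),Q.mean(0).round(4) if len(Q) else"",Q[:,2].max().round(4) if len(Q) else "")
o=monitor.get_obs();print(o["time_s"],o["tool_pos"],o["force"])
im=cv2.imread("pics/scene9.png");cv2.imwrite("pics/s9z.png",cv2.resize(im[170:270,270:410],None,fx=5,fy=5,interpolation=cv2.INTER_CUBIC))
E
```

```text
scene tester grip 242 [ 0.5449 -0.0177  0.1572] 0.1769
scene tester top 91 [ 0.5425 -0.0182  0.1723] 0.1769
scene carrier top 250 [ 0.5664 -0.3129  0.0979] 0.1013
top tester grip 148 [ 0.5324 -0.0153  0.1684] 0.1784
top tester top 109 [ 0.534  -0.0157  0.175 ] 0.1784
top carrier top 352 [ 0.5577 -0.3105  0.0985] 0.1034
20.25 [0.50241578 0.21184982 0.26247071] [-0.0163144  -0.51306191  0.47847378]
```

View pics/scene9.png

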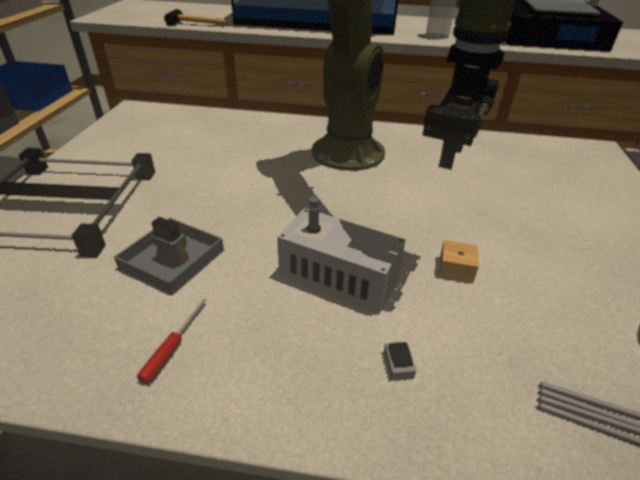

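View pics/top9.png

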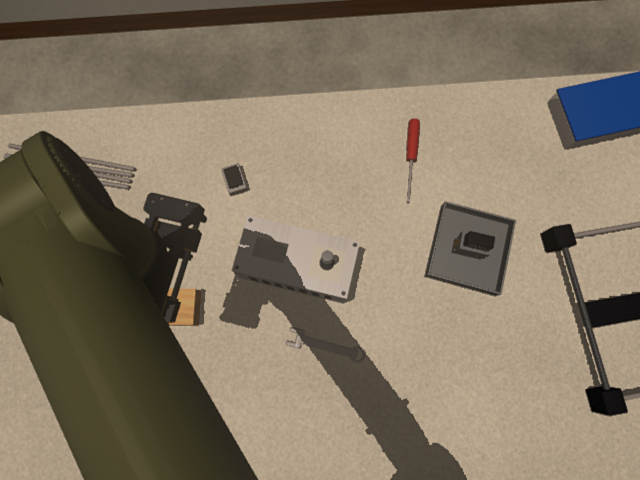

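View pics/s9z.png

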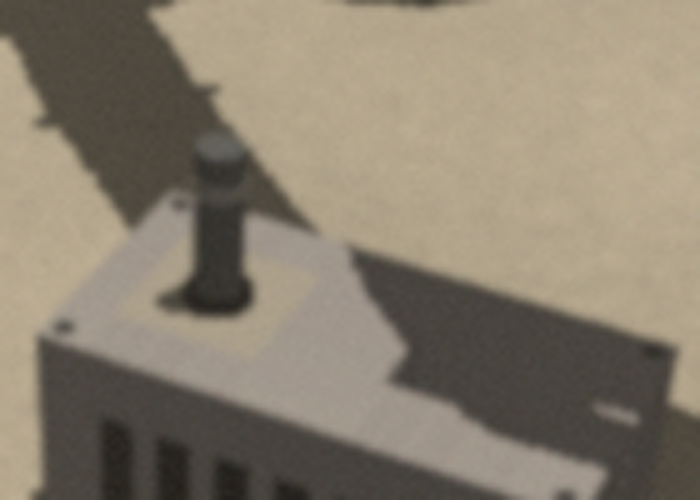

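The tester (scene pixel ~(314,215)) is seated with its flange flush and its top at z ≈ 0.175. The carrier stands upright in the tray, its top at z ≈ 0.099. The wrench, screwdriver and bearing block are where they were.

```bash
python3 -c "
from cell import env
print(env.sign_off())"
```

```text
the job is handed in; nothing more can be done
None
```

The job is done and handed in at about 20.3 s, with no verdict reported. I pressed the carrier to its stop (about 12.4 mm, 19 N). It sprang out; I lifted it free and stood it upright in the tray. I then plugged the tester into the test opening, where it met no side force on the way in and seated at 10 N, and let go of everything.

- **Last checks:** The tester's top measured about 0.175 m, against 0.175 m expected when fully home. The carrier's top measured about 0.098 m, against 0.099 m expected on the tray floor. In the last pictures both stand upright, the bystanders look unmoved by eye (I did not measure them) and the gripper is clear of everything.
- **Disagreement:** The two cameras differed by about 4 mm sideways, more than expected. I used values between the two and checked the final alignment against a close-up of the pin over the hole.

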